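# Close the sample tray with its cover plate

## Task

Close the grey sample tray: take the rectangular cover plate with the bar grip, lay it squarely over the tray, and press it down until the four pins are pushed in and it sits level on the rim all round. Then let go of it. Leave the smaller square cover where it lies.

Things in the scene. Friction and masses are not known exactly. Their poses are not given: they have to be found in the camera images.
- cover: Loose rectangular pale aluminium cover plate, 116 (x) x 86 (y) x 6 mm, about 0.12 kg, lying flat on the counter. In its middle stands a black plastic bar grip, 60 mm long (along x), 14 mm wide (across y), 28 mm high above the plate, so its top is 34 mm above the underside. Origin: centre of the underside; z up. It may go on the tray either way round.
- tray: Open grey plastic sample tray, 104 (x) x 74 (y) mm, its rim 36 mm above the counter; it does not move. Origin: centre of its underside, on the counter; x along its length, z up. The centred cover overhangs the rim by 6 mm all round. When closed, the cover rests on the rim and its underside is 36 mm above the counter.
- tray_rim (a point): Middle of the tray's mouth at rim height. 40 mm along x and 25 mm along y either way from it stand four 9 mm steel pins, 6 to 10 mm above the rim (unequal). Each slides down stiffly (about 1.5 N), stays where pushed, and goes in level with the rim. The cover's weight alone does not push them in; about 6 N on its middle (10 to 15 N to be sure) drives all four in.
- small_cover: A smaller loose cover of the same metal, a square plate 66 x 66 x 6 mm with a round black knob of 20 mm diameter, 32 mm high in all. It is for another tray and is left where it lies. Origin: centre of the underside.
Mind the look-alikes: they are no part of the job. Leave any orange look-alike of the cover alone. What is shaped like the tray but green is not meant.

How it is judged (in metres and radians):
At the end, for the whole second after the job is handed in: The cover lies at rest on the tray's rim, grip upward: centred within 15 mm, its length along the tray's within 10 degrees, its underside no more than 2.5 mm above the rim's height and level within 2 degrees; the small cover lies within 30 mm of where it was (horizontal distance between cover and tray below 0.015 m and angle between the x axis of cover and the x axis of tray, either way round below 0.18 rad and z of cover in the frame of tray between 0.033 and 0.0385 m and angle between cover's own z axis and vertical below 0.035 rad and linear speed of cover below 0.02 m/s and distance of small_cover from where it was at the start of the episode below 0.03 m); the robot touches nothing.
It fails at once if the small square cover is moved more than 30 mm (distance of small_cover from where it was at the start of the episode above 0.03 m).
It also fails if it takes over 43 s, if anything falls off the work surface, if the arm or the gripper's body presses on something with over 40 N, if the wrist force passes 120 N, or if a joint passes its speed limit or range.

## Robot

A 6-joint arm with a two-finger parallel gripper is mounted at the origin on a cart in front of the work surface, level with it; the furniture and walls round the work are solid. World frame = base frame: x ahead of the robot, y to its left, z up, the work surface at z = 0. Lengths are in mm, angles in rad, forces in N, time in s.
With the tool pointing down it reaches from about 350 to 875 mm from the base axis. Payload 4.2 kg.
Tool frame: the origin (TCP) lies between the finger pads; the fingertips stand 11 mm ahead of it and the grasp point (between the pads) lies 8 mm behind it; z points along the fingers, y is the direction in which the jaws open and shut (so a half turn about z gives the same grasp; the last joint's range is limited). The gripper opens to 85 mm and grips with 20 to 120 N. Pads are 22 mm wide; open, the fingers measure 114 mm over their backs; the gripper's body (76 mm by 85 mm) begins 54 mm behind the grasp point. The pads swing forward as they close: fully open they stand 13 mm farther back than shut.
Start: joints at [1.431, 0.385, 0.008, 0, -1.194, -0.259], TCP at [242.662, 575.946, 242.312] pointing down, gripper open.
Joint ranges: [-3.14, 3.14], [-1.21, 2.06], [-1.07, 1.41], [-3.16, 2.05], [-2.99, -0.16], [-3.1, 3.1]. Speed limits (rad/s): [2.79, 2.79, 3.14, 3.14, 3.14, 3.14].

## Interface

Orientations are given as a unit quaternion [x, y, z, w].
In Python, from bench import * gives the robot as it stands. The module is installed in compiled form; this text tells all that it offers.
- The arm moves only by the tool drive_tool, never from a script. Its argument "increments" is a list of rows, each a list of 3 entries, a list of its own where there are three numbers: the gripper command: -1 is shut, 1 is fully open, values between are in proportion, then the shift along the tool's x, y, z scaled (see below), then the turn about the tool's z scaled (see below). In form: [[hand, [tx, ty, tz], turn], ...]. A call has 1 to 20 rows; each row shifts and turns the commanded pose from where the row before left it, along the tool's axes as they then stand; what a row does not reach is not made up. The controller multiplies each number of a shift by 0.3 m and each number of a turn by 2 rad. A row lasts 1/8 s, in which the tool goes at most 62.5 mm and 10.7 degrees, less where a joint would pass 70% of its speed; a pose out of reach is approached as far as the arm can. A call with a number of a shift or a turn outside -1 to 1 is refused whole. A call with a gripper value outside its range is refused whole. The fingers move at their own pace and stop on an object; the grip force is fixed at half the most. Time passes only in rows, so rows that do not move let the fingers close. It gives the time, the measured TCP pose, the force and the opening at its end, in the units of the state.
- read_state(): the state, without advancing time (a new reading comes with each control period).
- get_image(name): name is "scene" or "top" or "wrist"; returns the picture (400x640x3 uint8, red, green, blue); there is no depth.
- calibration(name): a dict with "fovy" (degrees; the focal length in pixels is half the picture's height over the tangent of half this angle, whatever the lens; pixels are square), "cx", "cy" (the principal point, pixels), "k1" (the pictures are not rectified: a ray, as slopes to the right and down, at radius r is drawn at 1 + k1 r^2 times it, then the intrinsics apply), "R" (3x3) and "t" (3): a world point X has camera coordinates R X + t. Camera axes: x right, y down, z forward; pixel columns grow to the right and rows downward; lengths in mm; the calibration is good to about 2 mm. A picture is of the moment at which its call begins: read the wrist's pose just before it. calibration takes no time and is no camera call; for the wrist camera it gives the pose at the moment of the call.
- job_done(): hands the job in, once; it reports no verdict.
The state is a dict: "clock": time; "joints": joint angles; "joint_vel": joint speeds; "joint_efforts": joint torques, N m; "position": TCP position; "ee_rot": TCP orientation; "contact_force": force on the tool from outside, world axes, zero at the start; "wrist_torque": the same for the moment, N m; "gripper_width": finger opening in mm.
Only numpy, scipy, OpenCV 4.12 (cv2) and the standard library are available. Lean on these libraries where they do the work, as an engineer would, in place of code of your own. Each camera call takes 0.05 s, during which the arm holds its last target.

## Working session

There is one attempt and no reset: what is moved stays moved. The work goes in short steps, Python scripts to look and compute and a tool call to move; the robot and the scene stay as the last step left them, time stands still between calls to the robot, and variables do not carry over. Pictures are saved under pics/ and viewed, and the job is handed in when it is done.

Besides the shell and the picture viewer there is one more tool, called after "Call:" by a JSON object that holds its "api" and its "payload". drive_tool: Moves the arm, as the interface text tells. Shifts and turns lie within -1 to 1; 1 stands for 0.3 m of shift or 2 rad of turn. Its arguments: {"type":"object","properties":{"increments":{"type":"array"}},"required":["increments"]}

```bash
mkdir -p pics; cat > h.py <<'E'
from bench import *
import numpy as np, cv2
def save(n,im): cv2.imwrite('pics/'+n+'.png',im[:,:,::-1])
def ray(c,uv):
    f=200/np.tan(np.radians(c['fovy'])/2)
    K=np.array([[f,0,c['cx']],[0,f,c['cy']],[0,0,1.]])
    d=(np.array(uv,float)-[c['cx'],c['cy']])/f
    u=d.copy()
    for _ in range(30): u=d/(1+c['k1']*(u@u))
    R=np.array(c['R']);t=np.array(c['t'])
    return -R.T@t, R.T@np.array([u[0],u[1],1])
def onz(c,uv,z):
    o,d=ray(c,uv); return o+d*(z-o[2])/d[2]
def proj(c,X):
    f=200/np.tan(np.radians(c['fovy'])/2)
    p=np.array(c['R'])@np.array(X,float)+np.array(c['t']);u=p[:2]/p[2]
    return f*u*(1+c['k1']*(u@u))+[c['cx'],c['cy']]
E
python3 - <<'E'
from h import *
print(read_state())
for n in ['scene','top','wrist']:
    save(n+'0',get_image(n)); c=calibration(n); print(n,c)
E
```

```text
{'clock': 0.0, 'joints': array([ 1.43056990e+00,  3.85571384e-01,  6.60180353e-03, -4.88824975e-04,
       -1.19401140e+00, -2.58615769e-01]), 'joint_vel': array([ 0.00042635,  0.000926  ,  0.00061326,  0.00033292, -0.00185777,
        0.00028141]), 'joint_efforts': array([-2.46787513e-04, -3.92288017e+01,  1.88393247e+01,  4.18604672e+00,
       -4.69003542e-03,  1.33538612e-05]), 'position': array([242.47560744, 575.42699916, 241.20472534]), 'ee_rot': array([ 9.80162945e-01, -1.98190200e-01, -1.62149061e-04,  1.10385373e-03]), 'contact_force': array([-0.21131635,  0.48250061,  0.17615261]), 'wrist_torque': array([ 0.03671132,  0.0338215 , -0.04130757]), 'gripper_width': 85.62562992505951}
scene {'fovy': 57.57756444644262, 'cx': 320.9467545944246, 'cy': 203.47149035034178, 'k1': -0.029496990874803238, 'R': array([[ 0.70848261, -0.70559958, -0.01347662],
       [-0.52059002, -0.50963344, -0.68502539],
       [ 0.47648549,  0.49234437, -0.72839453]]), 't': array([-350.35455865,  300.99411039,  709.98715033])}
top {'fovy': 50.49250567025591, 'cx': 328.25155464315765, 'cy': 199.59026999891773, 'k1': -0.0925785027733898, 'R': array([[-0.00673938, -0.99981459, -0.0180377 ],
       [-0.98300981,  0.00993274, -0.18328406],
       [ 0.18342924,  0.01649602, -0.9828945 ]]), 't': array([  26.16855466,  490.05701311, 1040.82970872])}
wrist {'fovy': 63.86991891701785, 'cx': 322.81211704797954, 'cy': 197.03852874092843, 'k1': -0.0602480967259062, 'R': array([[-0.38810212, -0.92161488,  0.00165813],
       [-0.88014555,  0.37117136,  0.2959318 ],
       [-0.2733506 ,  0.11339236, -0.95520763]]), 't': array([623.65430449, -38.37419722, 380.27721586])}
```

View pics/top0.png

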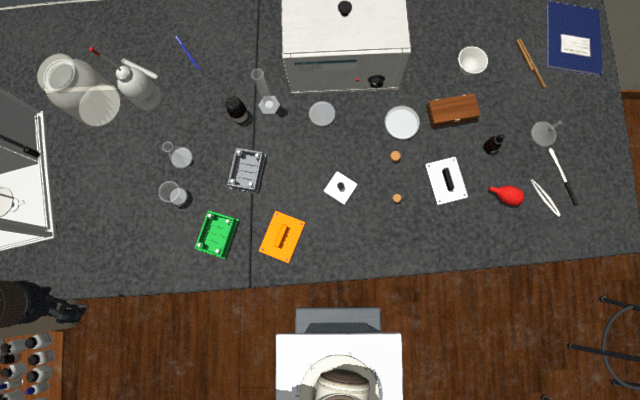

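View pics/scene0.png

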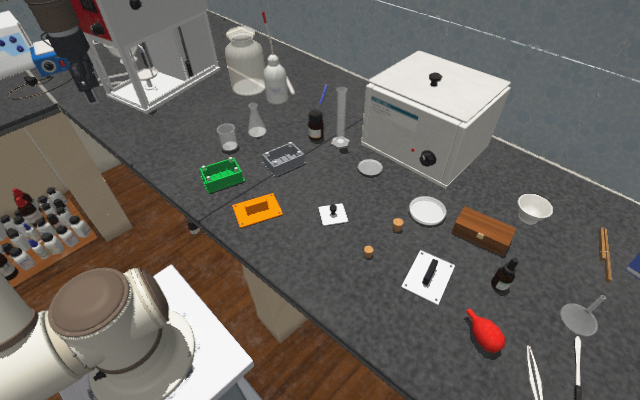

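View pics/wrist0.png

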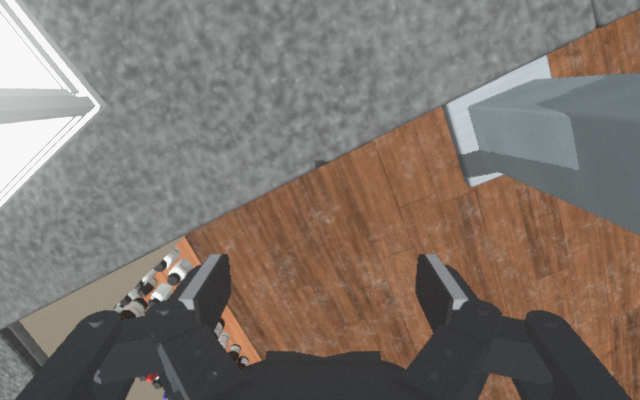

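The top view shows these candidates:
- **Pale rectangular plate with a black bar:** at (447,181). This matches the cover.
- **Orange look-alike:** at (283,237).
- **Small square cover with a knob:** at (341,188).
- **Grey tray:** at (246,170). This is the one meant.
- **Green tray:** at (216,234).

Next I'll measure the cover and tray and confirm them in an enlarged crop.

```bash
python3 - <<'E'
from h import *
im=cv2.imread('pics/top0.png')[:,:,::-1].copy(); c=calibration('top')
def rect(m,off,zs,name):
    cs,_=cv2.findContours(m,cv2.RETR_EXTERNAL,cv2.CHAIN_APPROX_NONE)
    k=max(cs,key=cv2.contourArea)[:,0]+off
    P=np.array([onz(c,p,zs)[:2] for p in k],np.float32)
    r=cv2.minAreaRect(P); b=cv2.boxPoints(r)
    e=b[1]-b[0] if np.linalg.norm(b[1]-b[0])>np.linalg.norm(b[2]-b[1]) else b[2]-b[1]
    print(name,r, 'long axis deg',np.degrees(np.arctan2(e[1],e[0])))
g=im.astype(int)
def crop(x0,y0,x1,y1): return g[y0:y1,x0:x1]
a=crop(415,145,480,215); rect((a.min(2)>150).astype(np.uint8)*255,[415,145],6,'cover')
m=(a.max(2)<40).astype(np.uint8)*255; n,l,s,ct=cv2.connectedComponentsWithStats(m)
print(s)
i=1+np.argmax(s[1:,4]); rect((l==i).astype(np.uint8)*255,[415,145],34,'grip')
z=np.hstack([cv2.resize(im[140:220,400:490],None,fx=4.4,fy=5,interpolation=2),cv2.resize(im[140:220,205:295],None,fx=4.4,fy=5,interpolation=2)])
save('crop0',z)
E
```

```text
cover ((547.926025390625, -294.4900817871094), (116.39773559570312, 87.21298217773438), 13.640802383422852) long axis deg 13.640791
[[   0    0   65   70 4502]
 [  28   25   10   20   47]
 [  34   33    1    1    1]]
grip ((542.2006225585938, -287.3631286621094), (54.28009033203125, 10.901666641235352), 21.813812255859375) long axis deg 21.813828
```

View pics/crop0.png

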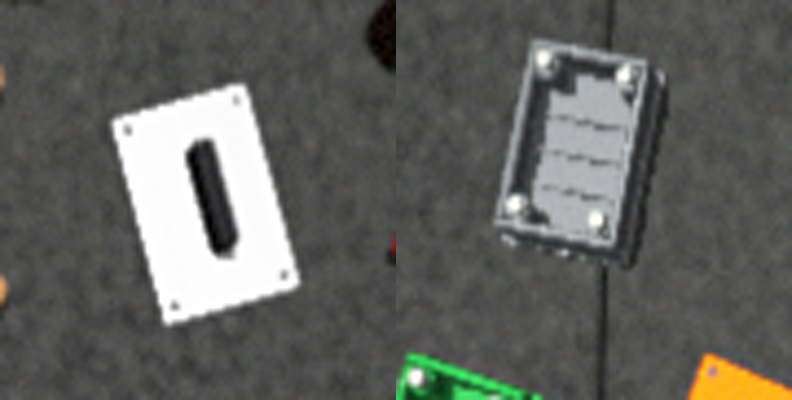

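The crop confirms the pale plate with bar grip as the cover, 116x87 mm at z=6, which agrees with the given size. It also shows the grey tray with four pins. Next I'll measure the tray by its rim corners and pins.

```bash
python3 - <<'E'
from h import *
c=calibration('top')
T=lambda q:((q[0]-396+.0)/4.4+205-.4,q[1]/5+140-.4)
cor=[(532,40),(652,62),(615,243),(497,222)]
P=np.array([onz(c,T(q),36)[:2] for q in cor]);print(P.round(1),P.mean(0),[np.linalg.norm(P[i]-P[i-1]).round(1) for i in range(4)])
print([np.degrees(np.arctan2(*(P[a]-P[b])[::-1])) for a,b in((0,3),(1,2))])
pins=[(544,59),(627,75),(597,219),(515,204)]
P=np.array([onz(c,T(q),44)[:2] for q in pins]);print(P.round(1),P.mean(0),[np.linalg.norm(P[i]-P[i-1]).round(1) for i in range(4)])
print([np.degrees(np.arctan2(*(P[a]-P[b])[::-1])) for a,b in((0,3),(1,2))])
# scene pic cross-check
cs=calibration('scene')
im=cv2.imread('pics/scene0.png')[:,:,::-1]
z=np.hstack([cv2.resize(im[130:190,245:325],None,fx=5,fy=5,interpolation=2),cv2.resize(im[240:310,390:470],None,fx=5,fy=4.2857,interpolation=2)])
save('crop1',z)
s=read_state();
from scipy.spatial.transform import Rotation as R
print(R.from_quat(s['ee_rot']).as_matrix().round(3))
print(proj(cs,[548,-294.5,34]))
E
```

```text
[[635.8 269.1]
 [622.4 195.3]
 [524.3 215.1]
 [536.4 286.6]] [579.72203117 241.50354026] [np.float64(101.0), np.float64(75.0), np.float64(100.1), np.float64(72.5)]
[np.float64(-9.985063458496468), np.float64(-11.417851873514051)]
[[622.6 259.4]
 [613.  208.8]
 [535.4 224.6]
 [544.1 274. ]] [578.79384074 241.69140943] [np.float64(79.9), np.float64(51.5), np.float64(79.2), np.float64(50.2)]
[np.float64(-10.545027840374939), np.float64(-11.5328746853259)]
[[ 0.921 -0.388 -0.001]
 [-0.388 -0.921 -0.002]
 [ 0.     0.002 -1.   ]]
[431.92036314 267.9587225 ]
```

View pics/crop1.png

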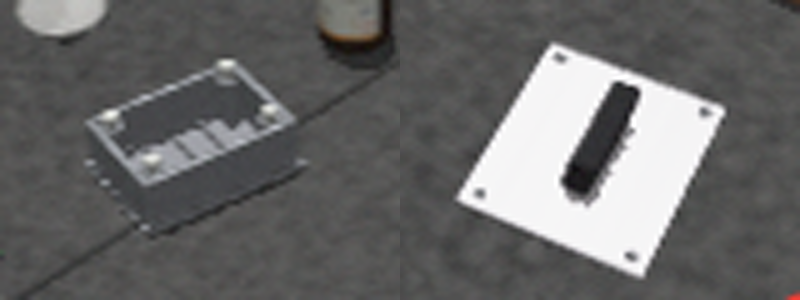

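Call:
{"api": "drive_tool", "payload": {"increments": [[1,[0,0,0],-0.08],[1,[0,0,0],-0.08],[1,[0,0,0],-0.08],[1,[0,0,0],-0.08],[1,[0,0,0],0]]}}

```text
clock: 0.78
position: [242.6, 575.8, 241.9]
ee_rot: [0.993, 0.119, -0.0, 0.0]
contact_force: [0.1, -0.6, 0.4]
gripper_width: 85.2
```

Call:
{"api": "drive_tool", "payload": {"increments": [[1,[0.01,0.1,0],0],[1,[0.015,0.15,0],0],[1,[0.015,0.15,0],0],[1,[0.015,0.15,0],0],[1,[0.015,0.15,0],0],[1,[0.015,0.15,0],0],[1,[0.015,0.15,0],0],[1,[0.015,0.15,0],0],[1,[0.015,0.15,0],0],[1,[0.015,0.15,0],0],[1,[0.015,0.15,0],0],[1,[0.015,0.15,0],0]]}}

```text
clock: 2.28
position: [419.3, 77.3, 242.5]
ee_rot: [0.993, 0.119, 0.0, -0.0]
contact_force: [1.2, 0.3, 0.2]
gripper_width: 85.0
```

Call:
{"api": "drive_tool", "payload": {"increments": [[1,[0.013,0.14,0],0],[1,[0.013,0.14,0],0],[1,[0.013,0.14,0],0],[1,[0.013,0.14,0],0],[1,[0.013,0.14,0],0],[1,[0.013,0.14,0],0],[1,[0.013,0.14,0],0],[1,[0.013,0.14,0],0],[1,[0.013,0.1,0],0],[1,[0,0,0],0],[1,[0,0,0],0]]}}

```text
clock: 3.65
position: [540.2, -268.0, 242.0]
ee_rot: [0.993, 0.12, -0.0, -0.0]
contact_force: [-0.1, 0.6, -0.7]
gripper_width: 85.0
```

```bash
python3 - <<'E'
from h import *
s=read_state(); c=calibration('wrist'); im=get_image('wrist'); save('wrist1',im)
print(s['position'],s['joints'])
m=(im.min(2)>150).astype(np.uint8)*255
cs,_=cv2.findContours(m,cv2.RETR_EXTERNAL,cv2.CHAIN_APPROX_NONE)
for k in cs:
    if cv2.contourArea(k)>3000:
        P=np.array([onz(c,p,6)[:2] for p in k[:,0]],np.float32); print(cv2.minAreaRect(P))
E
```

```text
[ 540.17779145 -268.04025925  241.96833477] [-1.92538564e-01  3.48081666e-01 -4.84584853e-02 -2.88518754e-04
 -1.17512936e+00  2.00302289e+00]
((548.8756103515625, -294.6488037109375), (112.40848541259766, 86.34272003173828), 13.879307746887207)
((530.48388671875, -9.694168090820312), (66.3987808227539, 66.90352630615234), 55.9466438293457)
```

View pics/wrist1.png

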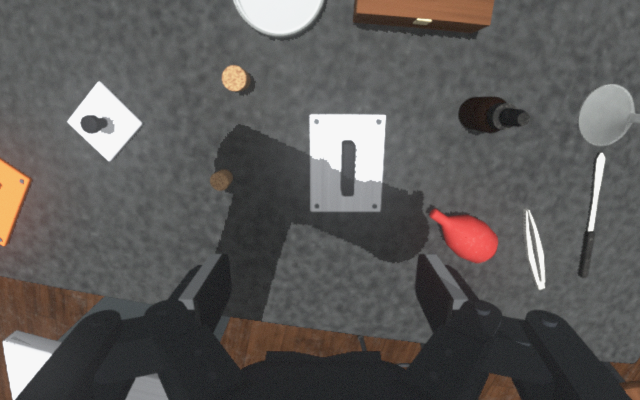

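The wrist view shows the cover at about (347,163), lying partly in shadow. Its centre agrees with the top view. I'll check again with a lower threshold and against the grip itself.

```bash
python3 - <<'E'
from h import *
c=calibration('wrist'); im=cv2.imread('pics/wrist1.png')[:,:,::-1]
a=im[100:225,295:400]; off=[295,100]
def fit(m,z):
    cs,_=cv2.findContours(m.astype(np.uint8)*255,cv2.RETR_EXTERNAL,cv2.CHAIN_APPROX_NONE)
    k=max(cs,key=cv2.contourArea)[:,0]+off
    print(k.min(0),k.max(0),cv2.minAreaRect(np.array([onz(c,p,z)[:2] for p in k],np.float32)))
fit(a.min(2)>105,6)
m=np.zeros(a.shape[:2],bool); m[30:105,35:75]=a.max(2)[30:105,35:75]<38
fit(m,34); 
for z in (6,34): print(proj(c,[548.5,-294.5,z]))
E
```

```text
[300 101] [390 211] ((553.51416015625, -291.5251159667969), (129.5308380126953, 101.72577667236328), 15.02302360534668)Traceback (most recent call last):
  File "<stdin>", line 10, in <module>
  File "<stdin>", line 6, in fit
ValueError: max() iterable argument is empty
```

Call:
{"api": "drive_tool", "payload": {"increments": [[1,[0.006,0.09,0.1],0],[1,[0,0,0.14],0],[1,[0,0,0.14],0],[1,[0,0,0],0],[1,[0,0,0],0]]}}

```text
clock: 4.32
position: [550.0, -294.0, 130.4]
ee_rot: [0.993, 0.121, 0.001, 0.001]
contact_force: [-0.1, 0.1, 1.2]
gripper_width: 85.7
```

Call:
{"api": "drive_tool", "payload": {"increments": [[1,[-0.004,0,0.12],0],[1,[0,0,0.12],0],[1,[0,0,0.07],0],[1,[0,0,0.04],0],[1,[0,0,0.015],0],[1,[0,0,0],0]]}}

```text
clock: 5.08
position: [548.4, -294.6, 19.9]
ee_rot: [0.993, 0.12, 0.001, 0.0]
contact_force: [0.3, 0.9, 0.2]
gripper_width: 85.0
```

```bash
python3 - <<'E'
from h import *
s=read_state(); save('wrist2',get_image('wrist')); save('scene2',get_image('scene')[200:350,350:550].repeat(3,0).repeat(3,1))
print(s['position'],s['contact_force'])
E
```

```text
[ 548.39852955 -294.59798122   19.90174175] [0.28021355 0.88653217 0.2316511 ]
```

View pics/wrist2.png

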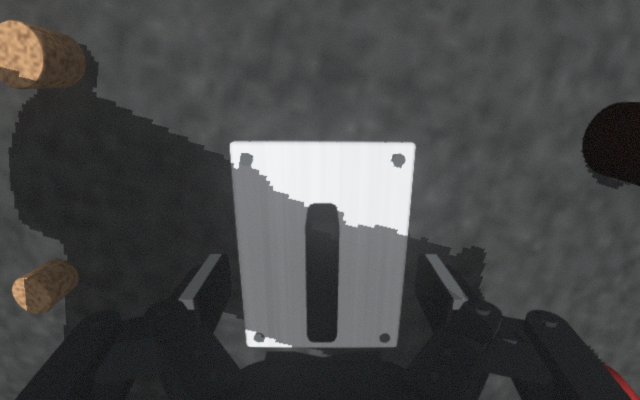

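View pics/scene2.png

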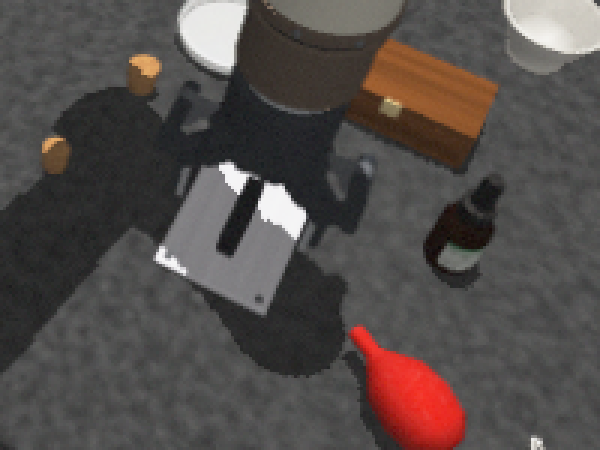

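The bar grip, around column 322, is centred between the pads (about 205 and 440), with 3 mm of height clearance. Closing now.

Call:
{"api": "drive_tool", "payload": {"increments": [[-1,[0,0,0],0],[-1,[0,0,0],0],[-1,[0,0,0],0],[-1,[0,0,0],0],[-1,[0,0,0],0],[-1,[0,0,0],0],[-1,[0,0,0],0],[-1,[0,0,0],0]]}}

```text
clock: 6.18
position: [547.8, -294.5, 19.0]
ee_rot: [0.993, 0.12, 0.0, 0.0]
contact_force: [0.8, 0.6, 2.6]
gripper_width: 12.8
```

Call:
{"api": "drive_tool", "payload": {"increments": [[-1,[0,0,-0.05],0],[-1,[0,0,-0.1],0],[-1,[0,0,-0.15],0],[-1,[0,0,-0.15],0],[-1,[0,0,0],0],[-1,[0,0,0],0]]}}

```text
clock: 6.92
position: [546.8, -294.1, 153.7]
ee_rot: [0.993, 0.12, -0.0, -0.0]
contact_force: [-0.3, 0.3, -2.2]
gripper_width: 13.0
```

```bash
python3 - <<'E'
from h import *
s=read_state(); save('wrist3',get_image('wrist'))
print(s['position'],s['contact_force'],s['joints'])
E
```

```text
[ 546.82503957 -294.09566334  153.67064445] [-0.26572049  0.319039   -2.18455904] [-2.33489110e-01  4.50405335e-01 -1.22586148e-01 -8.51728444e-04
 -9.98652132e-01  2.04538885e+00]
```

View pics/wrist3.png

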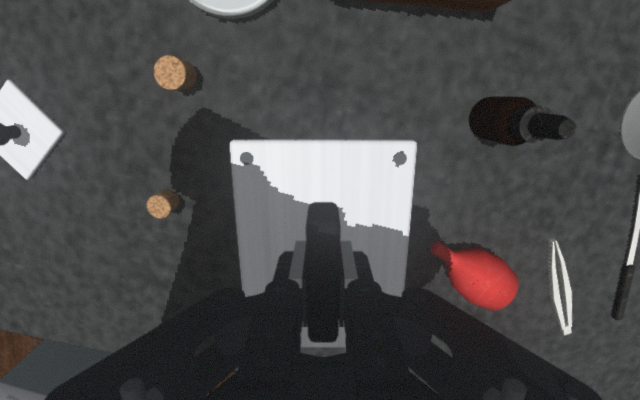

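The grip holds at a width of 13 mm with the plate level. Carrying it over to the tray at height.

Call:
{"api": "drive_tool", "payload": {"increments": [[-1,[0.02,-0.06,0],0],[-1,[0.03,-0.1,0],0],[-1,[0.04,-0.13,0],0],[-1,[0.04,-0.13,0],0],[-1,[0.04,-0.13,0],0],[-1,[0.04,-0.13,0],0],[-1,[0.04,-0.13,0],0],[-1,[0.04,-0.13,0],0],[-1,[0.04,-0.13,0],0],[-1,[0.04,-0.13,0],0],[-1,[0.04,-0.13,0],0],[-1,[0.04,-0.13,0],0],[-1,[0.03,-0.1,0],0],[-1,[0.02,-0.06,0],0],[-1,[0,0,0],0.055],[-1,[0,0,0],0.055],[-1,[0,0,0],0.055],[-1,[0,0,0],0.05],[-1,[0,0,0],0],[-1,[0,0,0],0]]}}

```text
clock: 9.48
position: [576.9, 213.2, 153.5]
ee_rot: [0.996, -0.094, -0.0, 0.0]
contact_force: [0.1, -0.2, -1.4]
gripper_width: 13.2
```

```bash
python3 - <<'E'
from h import *
s=read_state(); im=get_image('wrist'); save('wrist4',im); t=get_image('top'); save('top4',t[100:280,150:400].repeat(3,0).repeat(3,1))
print(s['position'],s['ee_rot'],s['contact_force'],s['gripper_width'],s['joints'])
E
```

```text
[576.87843344 213.23009634 153.48334753] [ 9.95609000e-01 -9.36084973e-02 -3.27183492e-04  2.48503396e-04] [ 0.12270701 -0.21305178 -1.43997855] 13.160252534887405 [ 6.16870834e-01  4.41405868e-01 -1.38615914e-01 -5.99034787e-05
 -9.91594728e-01  7.66466791e-01]
```

View pics/wrist4.png

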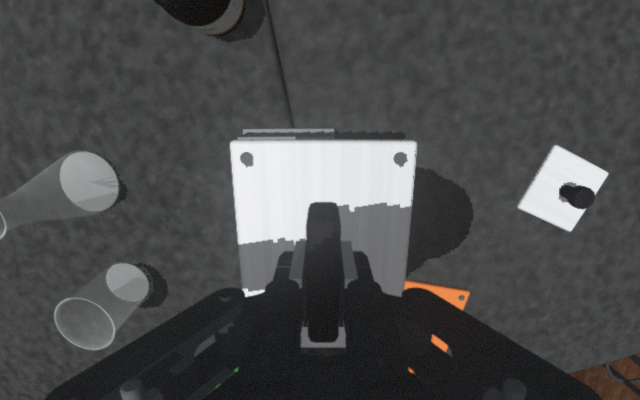

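View pics/top4.png

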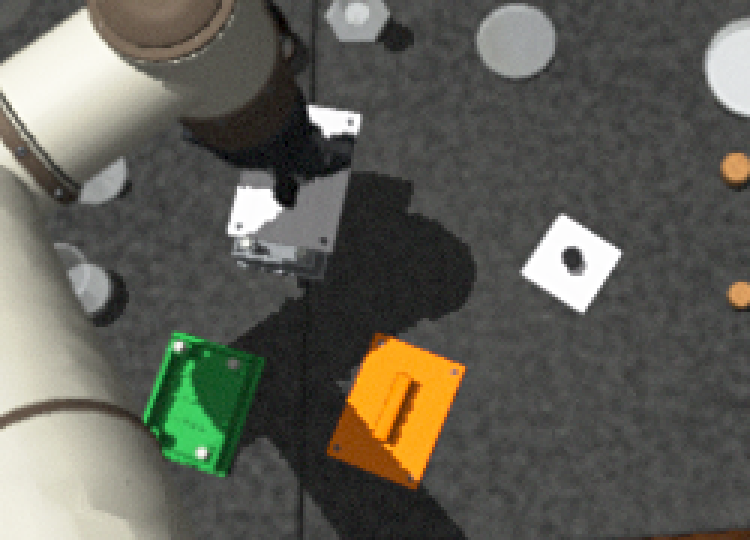

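```bash
python3 - <<'E'
from h import *
c=calibration('scene')
def st(L,z):
    P=np.array([onz(c,(x/5+245-.4,y/5+130-.4),z)[:2] for x,y in L]); print(P.round(1),P.mean(0),[np.linalg.norm(P[i]-P[i-1]).round(1) for i in range(4)],np.degrees(np.arctan2(*(P[0]-P[3])[::-1])),np.degrees(np.arctan2(*(P[1]-P[2])[::-1])))
st([(227,66),(268,110),(152,160),(109,118)],44)
st([(226,59),(299,121),(147,186),(86,124)],36)
# tray far short edge in wrist4 (front-left corner)
cw=calibration('wrist')
for p in [(243,129),(334,129)]: print(onz(cw,p,36))
E
```

```text
[[620.3 258.2]
 [609.  209.1]
 [532.  223.3]
 [538.9 270.8]] [575.0520321  240.35181413] [np.float64(82.4), np.float64(50.4), np.float64(78.3), np.float64(48.0)] -8.804623473540815 -10.454155629089179
[[631.1 272.3]
 [621.3 196. ]
 [520.8 215.6]
 [531.4 284.7]] [576.13903145 242.14809863] [np.float64(100.5), np.float64(76.9), np.float64(102.4), np.float64(69.9)] -7.140725621423601 -11.059476982701307
[640.47435101 263.11664391  36.        ]
[627.22882093 194.41727629  36.        ]
```

Rim and pin sizes agree between views. The tray centre is about (579,241.5), good to around 3 mm, at a yaw of -10.8°. I'll centre over it and descend to just above the pins.

Call:
{"api": "drive_tool", "payload": {"increments": [[-1,[-0.007,-0.095,0],0],[-1,[0,0,0.08],0],[-1,[0,0,0.1],0],[-1,[0,0,0.08],0],[-1,[0,0,0],0],[-1,[0,0,0],0]]}}

```text
clock: 10.32
position: [581.3, 242.7, 76.8]
ee_rot: [0.996, -0.094, 0.001, -0.0]
contact_force: [1.1, 0.7, -1.5]
gripper_width: 13.0
```

```bash
python3 - <<'E'
from h import *
s=read_state(); t=get_image('top'); save('top5',t[120:240,180:320].repeat(4,0).repeat(4,1)); save('scene5',get_image('scene')[120:220,220:360].repeat(5,0).repeat(5,1))
print(s['position'],s['contact_force'])
c=calibration('scene'); print((proj(c,[520.8,215.6,36])-[220,120])*5)
E
```

```text
[581.29880037 242.73455368  76.81417609] [ 1.09652737  0.69566846 -1.48113834]
[270.02310038 234.01083198]
```

View pics/top5.png

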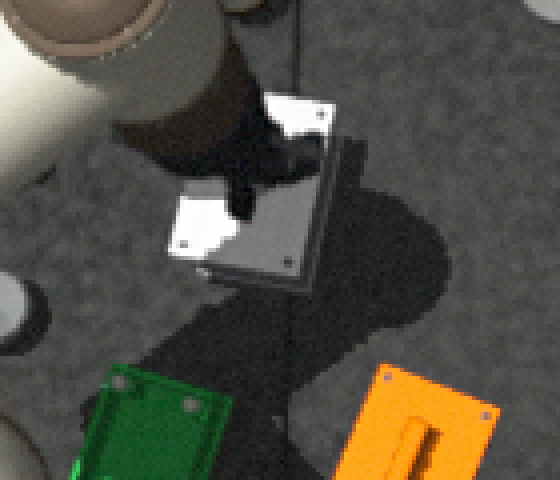

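View pics/scene5.png

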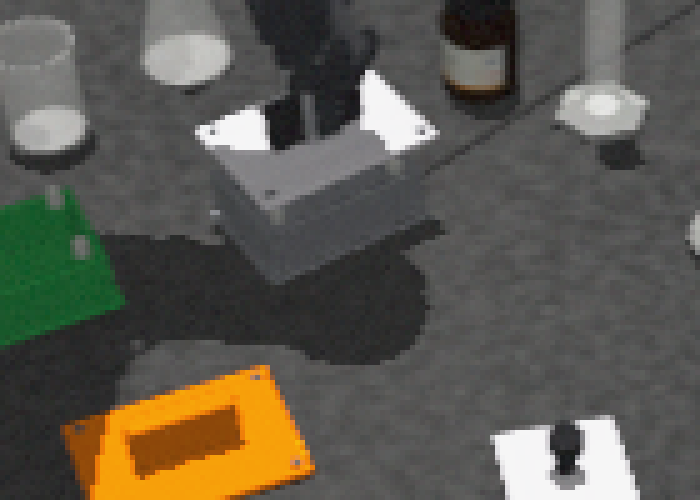

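The cover sits just above the pins and is aligned with the tray in both views. Pressing down gently now.

Call:
{"api": "drive_tool", "payload": {"increments": [[-1,[-0.004,0.003,0.01],0],[-1,[0,0,0.01],0],[-1,[0,0,0.01],0],[-1,[0,0,0.01],0],[-1,[0,0,0],0]]}}

```text
clock: 11.05
position: [579.0, 241.0, 63.5]
ee_rot: [0.996, -0.094, -0.0, 0.0]
contact_force: [0.4, 0.5, -1.7]
gripper_width: 12.8
```

Call:
{"api": "drive_tool", "payload": {"increments": [[-1,[0,0,0.007],0],[-1,[0,0,0.007],0],[-1,[0,0,0.007],0],[-1,[0,0,0],0]]}}

```text
clock: 11.55
position: [579.3, 241.1, 57.8]
ee_rot: [0.996, -0.094, 0.0, -0.0]
contact_force: [-0.7, -1.2, 3.2]
gripper_width: 13.1
```

Call:
{"api": "drive_tool", "payload": {"increments": [[-1,[0,0,0.005],0],[-1,[0,0,0.005],0],[-1,[0,0,0],0]]}}

```text
clock: 11.92
position: [579.3, 241.1, 55.0]
ee_rot: [0.996, -0.094, 0.0, -0.0]
contact_force: [-1.9, -0.8, 6.6]
gripper_width: 13.1
```

Call:
{"api": "drive_tool", "payload": {"increments": [[-1,[0,0,0.004],0],[-1,[0,0,0],0]]}}

```text
clock: 12.18
position: [579.3, 241.1, 55.0]
ee_rot: [0.996, -0.094, 0.0, -0.0]
contact_force: [-4.2, -1.0, 11.3]
gripper_width: 12.9
```

Call:
{"api": "drive_tool", "payload": {"increments": [[-1,[0,0,0.004],0],[-1,[0,0,0],0],[-1,[0,0,0],0]]}}

```text
clock: 12.55
position: [579.3, 241.1, 55.0]
ee_rot: [0.996, -0.094, 0.001, -0.0]
contact_force: [-6.1, -1.9, 16.9]
gripper_width: 13.0
```

```bash
python3 - <<'E'
from h import *
s=read_state(); print(s['position'],s['contact_force'],s['wrist_torque']); save('scene6',get_image('scene')[120:220,220:360].repeat(5,0).repeat(5,1))
E
```

```text
[579.27728135 241.1454906   54.96269345] [-6.09953767 -1.94620185 16.869829  ] [-0.58859727  1.84473639 -0.06034729]
```

View pics/scene6.png

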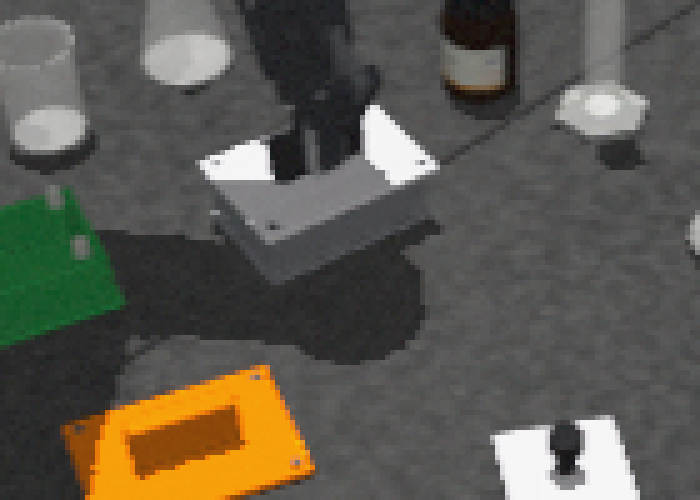

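The cover is seated: TCP z reads 55.0, exactly 36 mm above the grasp height, at 17 N. I'll relieve the press, release and rise.

Call:
{"api": "drive_tool", "payload": {"increments": [[-1,[0,0,-0.011],0],[1,[0,0,0],0],[1,[0,0,0],0],[1,[0,0,0],0],[1,[0,0,0],0],[1,[0,0,0],0],[1,[0,0,0],0],[1,[0,0,0],0]]}}

```text
clock: 13.6
position: [579.1, 241.1, 55.5]
ee_rot: [0.996, -0.094, 0.0, -0.0]
contact_force: [-0.4, -0.7, 0.2]
gripper_width: 85.0
```

Call:
{"api": "drive_tool", "payload": {"increments": [[1,[0,0,-0.03],0],[1,[0,0,-0.06],0],[1,[0,0,-0.15],0],[1,[0,0,-0.15],0],[1,[0,0.15,-0.1],0],[1,[0,0.15,0],0],[1,[0,0.15,0],0],[1,[0,0.15,0],0],[1,[0,0,0],0],[1,[0,0,0],0]]}}

```text
clock: 14.85
position: [545.8, 64.4, 203.7]
ee_rot: [0.996, -0.094, 0.001, -0.001]
contact_force: [-0.4, 0.8, 0.6]
gripper_width: 85.8
```

```bash
python3 - <<'E'
from h import *
s=read_state(); print(s['clock'],s['position'],s['contact_force'])
cw=calibration('wrist'); w=get_image('wrist'); t=get_image('top'); sc=get_image('scene')
save('wrist7',w); save('scene7',sc[120:220,220:360].repeat(5,0).repeat(5,1)); save('top7',t[120:240,180:370].repeat(4,0).repeat(4,1))
c=calibration('top')
for n,cc,im in(('top',c,t),('wrist',cw,w)):
  cs,_=cv2.findContours((im.min(2)>150).astype(np.uint8)*255,cv2.RETR_EXTERNAL,cv2.CHAIN_APPROX_NONE)
  for k in cs:
    if cv2.contourArea(k)>(400 if n=='top' else 2000):
      for z in (42,6):
        P=np.array([onz(cc,p,z)[:2] for p in k[:,0]],np.float32); r=cv2.minAreaRect(P)
        if max(r[1])<130 and abs(r[0][1])<320: print(n,z,np.round(r[0],1),np.round(r[1],1),round(r[2],1))
t0=cv2.imread('pics/top0.png')[:,:,::-1]
print('small px shift',[np.argwhere(x[165:210,320:362].min(2)>150).mean(0) for x in(t0,t)])
E
```

```text
14.85 [545.79213752  64.43303397 203.70554019] [-0.37373936  0.78197654  0.63688284]
top 42 [120.5  56. ] [114.9  71.5] 89.9
top 6 [114.8  57.7] [118.7  73.9] 89.9
top 42 [569.6 235.9] [ 73.1 100. ] 79.1
top 6 [579.  243.7] [ 75.6 103.3] 79.1
top 42 [ 700.  -174.9] [88.5 91. ] 88.0
top 6 [ 713.7 -181. ] [91.4 94. ] 88.0
wrist 42 [540.9  -3.1] [60.  58.3] 56.1
wrist 6 [531.3  -9.6] [67.4 65.5] 56.1
wrist 42 [578.6 240.3] [ 87.6 117.1] 79.1
small px shift [array([22.44851658, 20.0122164 ]), array([14.16931217, 22.11111111])]
```

View pics/scene7.png

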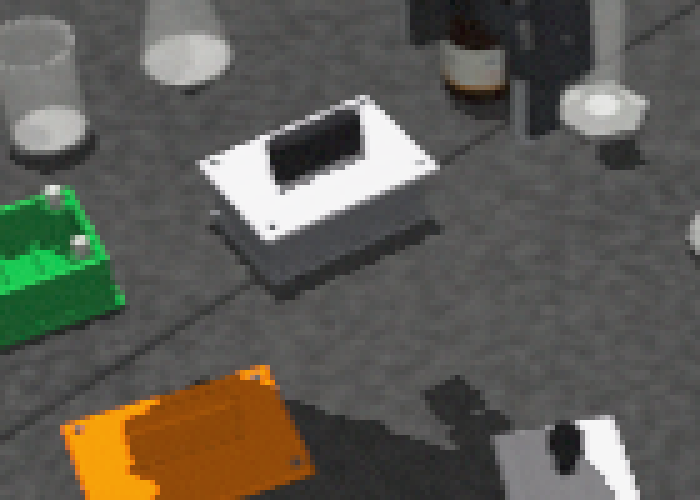

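View pics/top7.png

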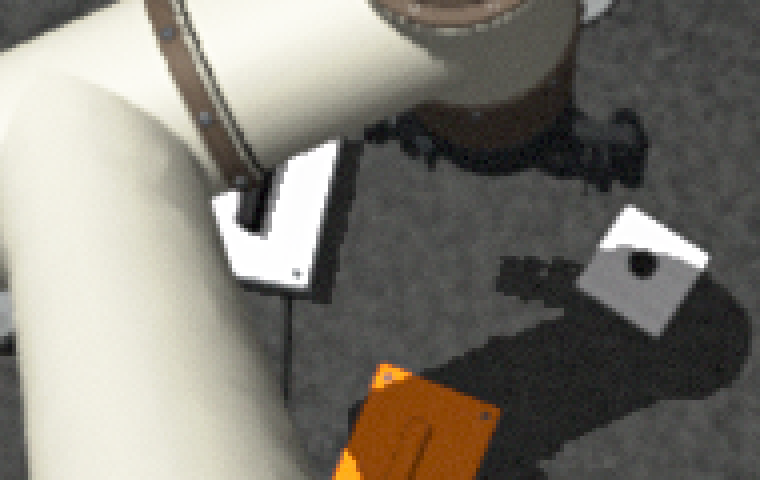

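View pics/wrist7.png

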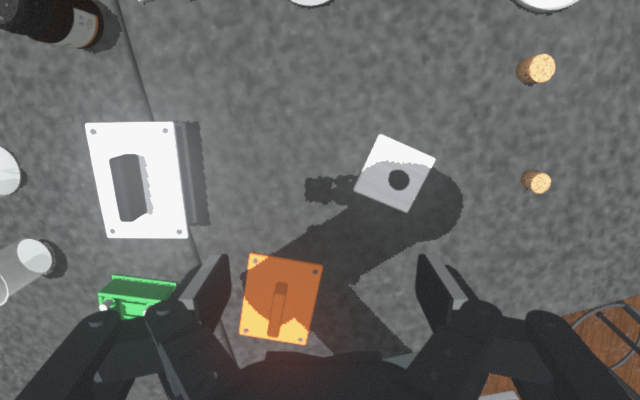

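The wrist view shows the closed cover at about (138,180), fitting 117x88 mm at z=42, centre (578.6,240.3) and yaw -10.9°. The small cover, at about (395,175), measures (531,-10) as before. Handing in.

```bash
python3 -c "
from bench import *
print(job_done())"
```

```text
the job is handed in; nothing more can be done
None
```

I took the pale cover by its bar grip, laid it over the grey tray, pressed it down to about 17 N, let go, and moved the arm clear. I handed the job in at about 15 s.

**Last checks that passed**
- **Height:** the press stopped 36 mm above the grasp height, as it should for a closed tray. The cover also fits its given size at a top height of 42 mm (117x88 mm in the wrist view).
- **Centring:** the cover's centre is at (578.6, 240.3) and its yaw is -10.9°. The tray measured about (579, 241.5) and -11°, so the cover is within about 3 mm, which is also how closely the views agree on the tray.
- **Level:** it looks flush with the rim all round in the scene picture, but I did not measure its tilt.
- **Small cover:** it is at (531, -10) in the wrist view, within 1 mm of its first reading (530, -10).
- **Contact:** the residual force reads about 1 N, at the sensor's noise level, with the gripper clear of everything.

**Checks that failed or disagreed**
- **Tray position:** the top and scene views differed by about 3 mm along x, and the wrist view of the rim suggested about 4 mm further out. I aimed between them.
- **Final top view:** the arm hid part of the cover, so that fit was unusable.
- **Small cover in the top view:** the shadow over it spoiled the pixel comparison, so I relied on the wrist view.
- **Grip check before the grasp:** the fit failed in shadow, so I confirmed by eye in the wrist picture that the grip was centred between the pads.

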